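# Show the freshly drilled port to the inspection camera

### The arm

A 6-joint arm with a two-finger parallel gripper is mounted at the origin on the work surface. World frame = base frame: x ahead of the robot, y to its left, z up, the work surface at z = 0. Lengths are in m, angles in rad, forces in N, time in s.
With the tool pointing down it reaches from about 0.375 to 0.925 m from the base axis. Payload 5.7 kg.
Tool frame: the origin (TCP) lies midway between the tips of the shut fingers; the grasp point (between the pads) lies 19 mm behind it; z points along the fingers, y is the direction in which the jaws open and shut (so a half turn about z gives the same grasp; the last joint's range is limited). The gripper opens to 88 mm and grips with 3 to 60 N. Pads are 20 mm wide; open, the fingers measure 115 mm over their backs; the gripper's body (75 mm by 178 mm) begins 61 mm behind the grasp point.
Start: joints at [1.202, 0.359, 1.51, -0, 1.272, -0.115], TCP at [0.151, 0.581, 0.189] pointing down, gripper open.
Joint ranges: [-2.97, 2.97], [-1.01, 2.36], [0.21, 2.38], [-0.96, 4.11], [0.2, 2.71], [-2.98, 2.98]. Speed limits (rad/s): [2.39, 2.39, 3.14, 3.14, 3.14, 3.14].

### API

Orientations are given as a unit quaternion [x, y, z, w].
In Python, from workcell import robot, camera, job_done gives the robot as it stands.
- The arm moves only by the shell command python3 -m crank 'ROWS' [OPENING] [FORCE]. ROWS is JSON, a list that holds one entry, the list of rows, each a list of 4 numbers: the shift along the tool's x, y, z in cm, then the turn about the tool's z in rad. In form: [[[tx, ty, tz, spin], ...]]. A call has 1 to 12 rows; each row shifts and turns the commanded pose from where the row before left it, along the tool's axes as they then stand; what a row does not reach is not made up. A row lasts 1/8 s, in which the tool goes at most 62.5 mm and 10.7 degrees, less where a joint would pass 70% of its speed; a pose out of reach is approached as far as the arm can. A call with a gripper value outside its range is refused whole. OPENING is the gripper command: -1 is fully open, 1 is shut, values between are in proportion, set as the call begins (- or left out, the last holds). The fingers move at their own pace and stop on an object; FORCE is the grip in N (left out, the last holds). Time passes only in rows, so rows that do not move let the fingers close. It gives the time, the measured TCP pose, the force and the opening at its end, in the units of the state.
- robot.get_obs(): the state, without advancing time (a new reading comes with each control period).
- camera(name): name is "side" or "top" or "wrist"; returns a dict with "pixels" (480x640x3 uint8, blue, green, red), "depth" (480x640 float32, m along the optical axis (not along the pixel's ray), 0 where there is no reading), "K" (3x3 intrinsics, pixels), "R" (3x3) and "t" (3): a world point X has camera coordinates R X + t. Camera axes: x right, y down, z forward; pixel columns grow to the right and rows downward; lengths in m; the calibration is good to about 2 mm. A picture is of the moment at which its call begins.
- job_done(): hands the job in, once; it reports no verdict.
The state is a dict: "clock": time; "joint_positions": joint angles; "qd": joint speeds; "joint_efforts": joint torques, N m; "position": TCP position; "tcp_rot": TCP orientation; "contact_force": force on the tool from outside, world axes, zero at the start; "moment": the same for the moment, N m; "grip_width": finger opening in m.
Only numpy, scipy, OpenCV 4.12 (cv2) and the standard library are available. Lean on these libraries where they do the work, as an engineer would, in place of code of your own. Each camera call takes 0.05 s, during which the arm holds its last target.

### The job

Take the valve body with the brass side port out of the drilling jig and hold it up in the air to the inspection camera: the mouth of the port centred on the lens's line of sight 100 mm in front of the lens, the port pointing straight back into the lens (the camera looks down at a slant, so tip the part to match) and the part's grip stem upright in the picture, stem end up. Finish while still holding it there, steady; do not put it down or let go. Do not touch the camera, and leave the undrilled blank, the screwdriver, the bin and the oil bottle where they are.

Things in the scene. Friction and masses are not known exactly. Their poses are not given: they have to be found in the camera images.
- valve: Part to show: turned valve body, blue with bare metal stem, 190 g. Origin on its axis at the underside of the round body, which rests on the jig's top. +z up the axis: shank 18 mm dia from -25 to 0 (in the nest), body 40 dia 0 to 36, grip stem 22 dia 36 to 84 mm. Brass port 22 dia, black bore, sticks out along +x at z = 18 mm. Loose, in either nest, port up to 2.1 rad off the world's +x
- port_mouth (a point): Centre of the port's mouth on the valve body, 40 mm out from the part's axis along its +x and 18 mm above its origin; axes as the valve body's
- jig: Fixed grey drilling jig, a block 100 x 190 x 40 mm (x, y, z) on the bench. Origin at the centre of its underside. Two nests in its top, at y = -50 and +50 mm: round holes 23 mm across and 30 mm deep, in which a shank stands with 2.5 mm of play all round; the part lifts straight out
- blank: Bystander in the other nest: an undrilled blank, the same shape and size as the valve body, also blue, but without the brass port; origin at the underside of its round body
- camera_stand: Fixed stand of the inspection camera: dark base plate 120 x 110 x 12 mm with a post on the side away from the robot, 217 mm high. Origin on the bench directly below the camera's tilt axis, which is 220 mm above the bench
- camera_lens (a point): Centre of the lens front of the white inspection camera (body 70 x 52 x 52 mm; grey ring light 62 mm dia round a black lens), 60 mm ahead of its tilt axis. The camera looks along this point's -x, roughly towards the robot and down; +z is up in its picture. A part correctly shown has its own axes parallel to these, direction for direction
- camera_focus (a point): The spot in the air where the port mouth must be: on the line of sight, 100 mm in front of the lens (at x = -100 mm from the lens); axes as the lens's
- camera_tilt (a joint): How far the camera looks down from level, rad (between 0.2 and 0.6; stiff, it stays as found)
- screwdriver: Bystander: orange-handled screwdriver lying on the bench; origin under its middle
- bin: Bystander: red open plastic bin, 120 x 100 x 50 mm; origin at the centre of its underside
- oil: Bystander: white oil bottle with a red cap, 52 mm diameter, 110 mm high; origin at the centre of its underside

How it is judged:
By the outcome, as a careful person would: the job done as asked, in the order asked, and still so for the second after the job is handed in, while the arm keeps its last pose, push and grip.
It also fails if it takes over 48 s, if anything falls off the work surface, if the arm or the gripper's body presses on something with over 40 N, if the wrist force passes 120 N, or if a joint passes its speed limit or range.

## Working session

There is one attempt and no reset: what is moved stays moved. The work goes in short steps, Python scripts to look and compute and a shell command to move; the robot and the scene stay as the last step left them, time stands still between calls to the robot, and variables do not carry over. Pictures are saved under pics/ and viewed, and the job is handed in when it is done.

```bash
ls; mkdir -p pics
python3 - <<'E'
from workcell import robot,camera
import cv2,numpy as np,pickle
print(robot.get_obs())
for n in ["side","top","wrist"]:
    c=camera(n); cv2.imwrite(f"pics/{n}0.png",c["pixels"]); pickle.dump(c,open(f"{n}0.pkl","wb"))
    print(n,c["K"].round(1).tolist(),c["R"].round(3).tolist(),c["t"].round(3).tolist())
E
```

```text
pics
{'clock': 0.0, 'joint_positions': array([ 1.20189868e+00,  3.59504236e-01,  1.51143575e+00,  8.69397704e-06,
        1.27247767e+00, -1.15131761e-01]), 'qd': array([ 0.00176664,  0.00096034, -0.00042212,  0.00093661,  0.00082394,
       -0.00059261]), 'joint_efforts': array([ 1.40099626e-03, -5.15366900e+01, -2.70728052e+01,  6.75916602e-02,
        3.47900984e-02, -2.46186837e-04]), 'position': array([0.15038111, 0.58007488, 0.18790884]), 'tcp_rot': array([ 1.26543982e-01,  9.91960578e-01, -8.84910553e-04, -2.22721439e-04]), 'contact_force': array([0.04535021, 0.44119105, 0.13259981]), 'moment': array([ 0.05379172,  0.03497709, -0.03148209]), 'grip_width': 0.08747089736351478}
side [[447.4, 0.0, 325.6], [0.0, 447.4, 242.1], [0.0, 0.0, 1.0]] [[0.972, -0.234, 0.009], [-0.158, -0.684, -0.712], [0.173, 0.691, -0.702]] [-0.555, 0.13, 0.917]
top [[443.9, 0.0, 319.3], [0.0, 443.9, 239.1], [0.0, 0.0, 1.0]] [[0.01, -1.0, -0.007], [-0.993, -0.009, -0.118], [0.118, 0.008, -0.993]] [-0.076, 0.561, 0.982]
wrist [[334.7, 0.0, 315.7], [0.0, 334.7, 238.3], [0.0, 0.0, 1.0]] [[0.251, 0.968, -0.002], [0.922, -0.238, 0.306], [0.296, -0.078, -0.952]] [-0.6, -0.036, 0.394]
```

View pics/side0.png

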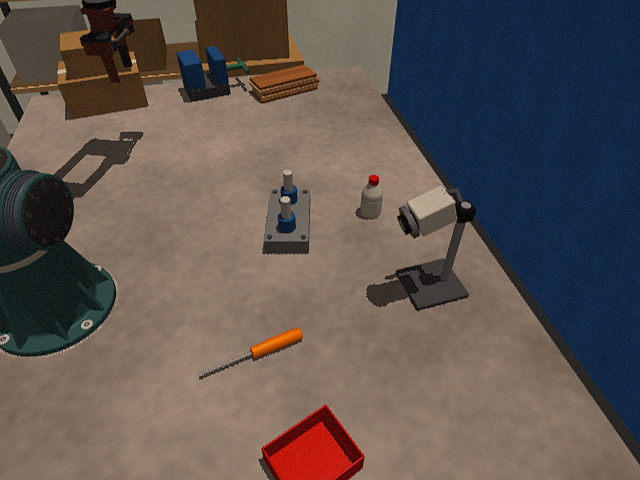

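View pics/top0.png

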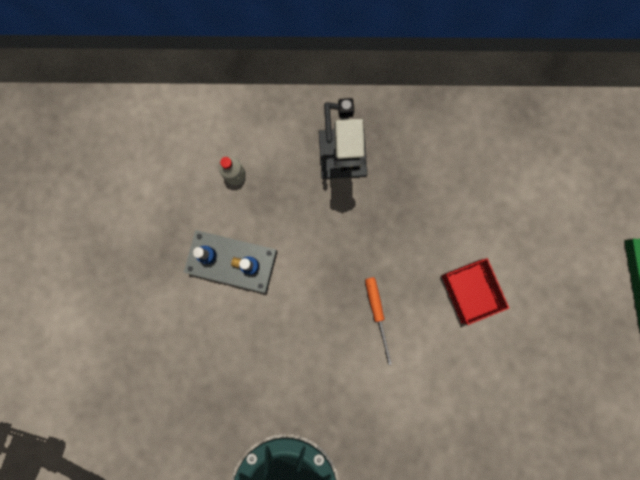

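View pics/wrist0.png

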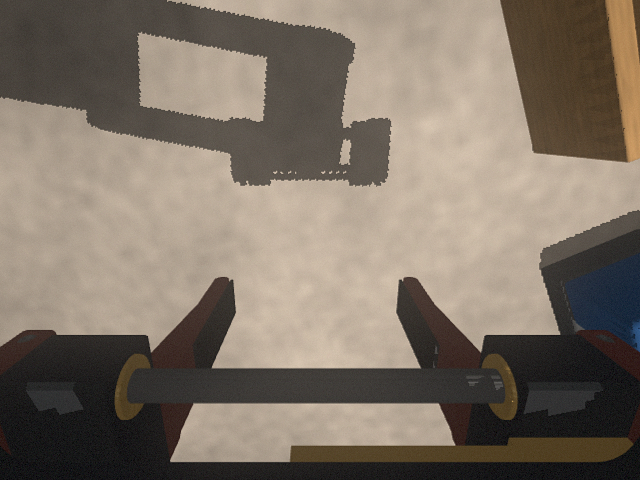

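The side view shows two blue parts in the jig at (286,215) and (288,187), with the camera head at (428,212). In the top view, the brass port is on the right-hand part, with the stem top at (245,265) and the port at (236,263). The wrist view shows nothing useful yet. Next I'll enlarge the views and measure.

```bash
cat > h.py <<'E'
import numpy as np,cv2,pickle
def load(n): return pickle.load(open(n+".pkl","rb"))
def w(c,u,v,z=None,d=None):
    K=c["K"]; r=np.array([(u-K[0,2])/K[0,0],(v-K[1,2])/K[1,1],1.]); R=c["R"];t=c["t"]
    C=-R.T@t; D=R.T@r
    if d is not None: return C+D*d
    return C+D*((z-C[2])/D[2])
def proj(c,X):
    p=c["R"]@np.array(X)+c["t"]; p=c["K"]@p; return p[:2]/p[2]
def crop(c,u0,v0,u1,v1,s,out):
    im=c["pixels"][v0:v1,u0:u1]; cv2.imwrite(out,cv2.resize(im,None,fx=s,fy=s,interpolation=cv2.INTER_CUBIC))
E
python3 - <<'E'
from h import *
t=load("top0");s=load("side0")
crop(t,180,225,290,305,7,"pics/tj.png")
crop(t,300,85,390,215,4.5,"pics/tc.png")
crop(s,250,160,330,260,6,"pics/sj.png")
crop(s,360,170,480,320,4,"pics/sc.png")
E
```

```text
(no output)
```

View pics/tj.png

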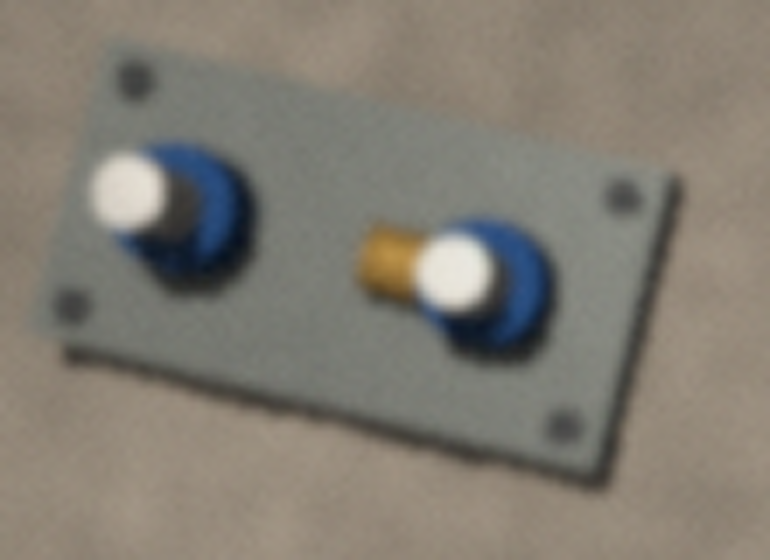

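View pics/tc.png

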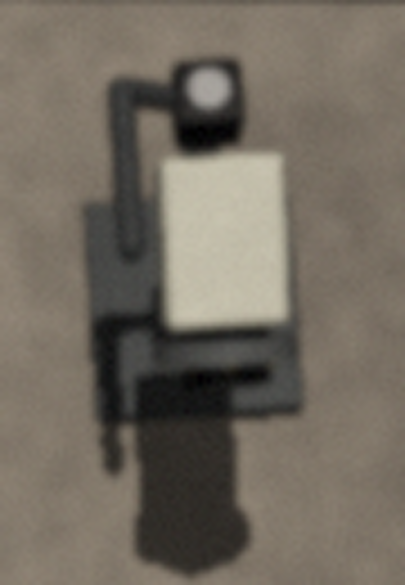

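View pics/sj.png

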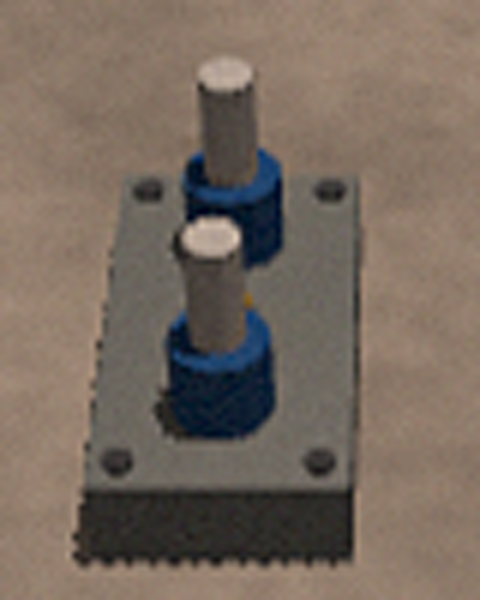

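View pics/sc.png

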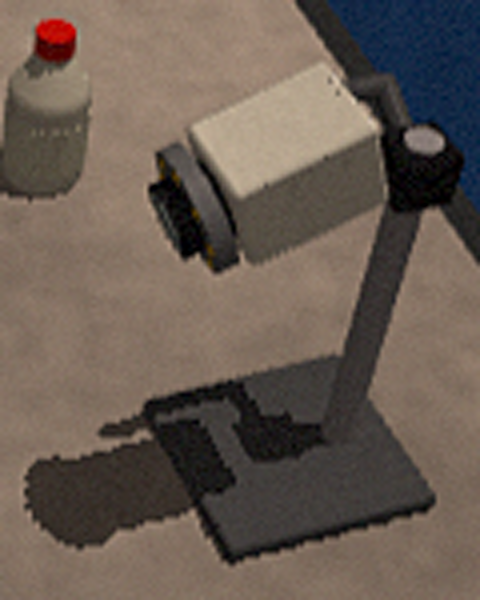

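Run:
```python
from h import *
np.set_printoptions(precision=4,suppress=True)
t=load("top0");s=load("side0")
print("stemtop T",w(t,180+455/7,225+272/7,z=.124),"S",w(s,250+211/6,160+238/6,z=.124))
print("blank T",w(t,180+129/7,225+193/7,z=.124),"S",w(s,250+226/6,160+73/6,z=.124))
# body top disc centre z=.076: approx
print("jig corners",[w(t,180+a/7,225+b/7,z=.04).round(4).tolist() for a,b in [(112,42),(678,178),(603,478),(40,332)]])
print("port mouth top edge pts", w(t,180+370/7,225+226/7,z=.062),w(t,180+360/7,225+290/7,z=.062),)
print("base pts",[w(t,300+a/4.5,85+b/4.5,z=.012).round(4).tolist() for a,b in [(85,203),(298,410),(98,417)]])
print("base S",[w(s,360+a/4,170+b/4,z=.012).round(4).tolist() for a,b in [(145,405),(232,556),(435,497),(335,355)]])
# box planes from depth
for n,c in (("top",t),("side",s)):
    im=c["pixels"].astype(int); d=c["depth"]
    if n=="top": u0,v0,u1,v1=338,121,362,156
    else: u0,v0,u1,v1=400,180,460,240
    P=[];Q=[]
    for v in range(v0,v1):
        for u in range(u0,u1):
            b=im[v,u]
            if d[v,u]>0 and b.min()>70: P.append(w(c,u,v,d=d[v,u])); Q.append(b.min())
    P=np.array(P);Q=np.array(Q);print(n,len(P),np.percentile(Q,[5,25,50,75,95]))
    if n=="side": k=Q>150; P2=P[k]
    else: P2=P
    for it in range(4):
        m=P2.mean(0);U,S,V=np.linalg.svd(P2-m,full_matrices=0);r=(P2-m)@V[2];P2=P2[abs(r)<max(.0025,2*r.std())]
    nn=V[2]*np.sign(V[2][2]); print(len(P2),m,nn,"tilt",np.arctan2(np.hypot(nn[0],nn[1]),nn[2]),"yaw",np.arctan2(nn[1],nn[0]),"rms",r.std(), "axes",V[:2])
```

```text
stemtop T [0.4979 0.0819 0.124 ] S [0.4986 0.0796 0.124 ]
blank T [0.5204 0.1794 0.124 ] S [0.5217 0.178  0.124 ]
jig corners [[0.5768, 0.2107, 0.04], [0.5341, 0.0253, 0.04], [0.4375, 0.0472, 0.04], [0.4823, 0.2299, 0.04]]
port mouth top edge pts [0.5159 0.1201 0.062 ] [0.4957 0.1226 0.062 ]
base pts [[0.828, -0.0667, 0.012], [0.7157, -0.1801, 0.012], [0.711, -0.0747, 0.012]]
base S [[0.7099, -0.0802, 0.012], [0.7177, -0.1866, 0.012], [0.8352, -0.1751, 0.012], [0.8268, -0.069, 0.012]]
top 840 [162. 168. 169. 171. 173.]
767 [ 0.7257 -0.1262  0.2444] [-0.3389 -0.0193  0.9406] tilt 0.34633268875683554 yaw -3.084691725061374 rms 0.0011985646165081133 axes [[-0.9403 -0.0275 -0.3393]
 [-0.0324  0.9994  0.0088]]
side 2238 [ 74. 104. 114. 141. 146.]
20 [ 0.7232 -0.1247  0.2428] [-0.3273 -0.0018  0.9449] tilt 0.33348524254682316 yaw -3.136058142546578 rms 0.0008106278602394439 axes [[-0.9382  0.1197 -0.3248]
 [ 0.1126  0.9928  0.0409]]
```

The stem top is at (0.498, 0.081), the port azimuth about 1.37 rad, and the camera tilt about 0.34. The distances agree with the jig geometry. I'll move over the valve now, turning so that tool x lies along the port.

```bash
python3 -m crank '[[[-4.6,-3.95,0,0],[-4.6,-3.95,0,0],[-4.6,-3.95,0,0],[-4.6,-3.95,0,0],[-4.6,-3.95,0,0],[-4.6,-3.95,0,0],[-4.6,-3.95,0,0],[-4.6,-3.95,0,0],[-4.6,-3.95,0,0],[-4.6,-3.95,0,0]]]' -1 40
python3 -m crank '[[[0,0,0,0.18],[0,0,0,0.18],[0,0,0,0.18],[0,0,0,0.18],[0,0,0,0.18],[0,0,0,0.18],[0,0,0,0.18],[0,0,0,0.18],[0,0,0,0.08]]]'
python3 - <<'E'
from workcell import robot,camera
import cv2,pickle
for n in ["wrist","top"]:
    c=camera(n); cv2.imwrite(f"pics/{n}1.png",c["pixels"]); pickle.dump(c,open(f"{n}1.pkl","wb"))
o=robot.get_obs();print(o["joint_positions"],o["position"],o["tcp_rot"])
# fit the camera body
from h import *
from scipy.optimize import least_squares
t=load("top0");s=load("side0")
P=[]
for c,(u0,v0,u1,v1) in ((t,(334,115,366,160)),(s,(395,175,462,242))):
    im=c["pixels"].astype(int);d=c["depth"]
    for v in range(v0,v1):
        for u in range(u0,u1):
            if d[v,u]>0 and im[v,u].min()>65:
                X=w(c,u,v,d=d[v,u])
                if X[2]>.17: P.append(X)
P=np.array(P);print(len(P))
def loc(p,P):
    x,y,z,yaw,ti=p
    ex=np.array([np.cos(ti)*np.cos(yaw),np.cos(ti)*np.sin(yaw),np.sin(ti)]);ey=np.array([-np.sin(yaw),np.cos(yaw),0]);ez=np.cross(ex,ey)
    return (P-[x,y,z])@np.array([ex,ey,ez]).T
def f(p):
    q=abs(loc(p,P))-np.array([.035,.026,.026])
    return np.linalg.norm(np.maximum(q,0),axis=1)+np.minimum(q.max(1),0)
for z0 in (.22,):
    r=least_squares(f,[.7345,-.126,z0,.062,.343],loss="soft_l1",f_scale=.002)
    print(r.x,abs(r.fun).mean())
    x,y,z,yaw,ti=r.x
    ex=np.array([np.cos(ti)*np.cos(yaw),np.cos(ti)*np.sin(yaw),np.sin(ti)])
    print("lens",r.x[:3]-.06*ex,"focus",r.x[:3]-.16*ex)
E
```

```text
clock: 1.4
position: [0.4975, 0.0811, 0.1887]
tcp_rot: [0.127, 0.992, 0.0, 0.0]
contact_force: [0.3, 1.0, -0.4]
grip_width: 0.0877
clock: 2.52
position: [0.4965, 0.0829, 0.1885]
tcp_rot: [0.776, 0.63, -0.0, -0.0]
contact_force: [0.1, 0.0, 1.2]
grip_width: 0.0874
[ 2.82130211e-02  2.20229961e-01  1.71412346e+00 -9.86678375e-05
  1.20784415e+00  2.31756642e-01] [0.49646563 0.08289963 0.18854134] [ 7.75276278e-01  6.31622197e-01 -2.67896464e-04 -1.47786752e-04]
2629
[ 0.7289367  -0.1268184   0.21769749  0.06352342  0.35255629] 0.0016210528700962156
lens [ 0.67274069 -0.13039298  0.19697961] focus [ 0.57908067 -0.1363506   0.16244981]
```

View pics/wrist1.png

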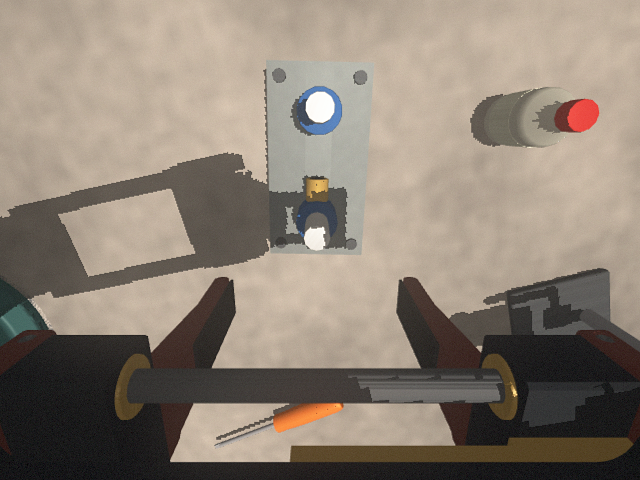

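The wrist view shows the stem top at (317,237), the brass port at (317,188) pointing up the image (along tool x), and the blank at (320,107). I'll zoom in to refine.

Run:
```python
from h import *
crop(load("wrist1"),270,160,370,270,6,"pics/w1z.png")
crop(load("top1"),200,225,280,305,7,"pics/t1z.png")
```

```text
(no output)
```

View pics/w1z.png

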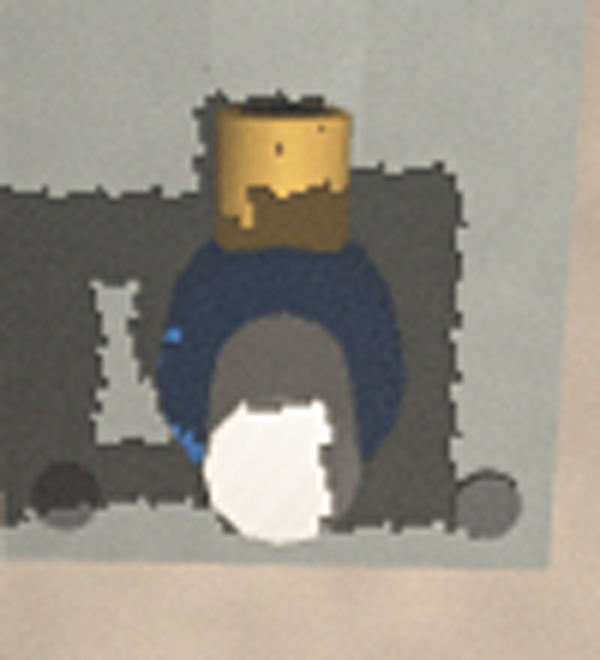

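Run:
```python
from h import *
np.set_printoptions(precision=4,suppress=True)
c=load("wrist1")
S=w(c,270+281.5/6,160+466/6,z=.124); a=w(c,270+217/6,160+115/6,z=.058);b=w(c,270+352/6,160+115/6,z=.058)
a2=w(c,270+217/6,160+240/6,z=.058);b2=w(c,270+350/6,160+240/6,z=.058)
print(S,a,b,np.linalg.norm(a-b)); m=(a+b)/2;m2=(a2+b2)/2
print("mouth",m,"az from stem",np.arctan2(m[1]-S[1],m[0]-S[0]),"d",np.linalg.norm((m-S)[:2]),"az from port edges",np.arctan2(*(m-m2)[1::-1]), np.linalg.norm(a2-b2))
bt=w(c,270+282/6,160+350/6,z=.076);print("body top~",bt)
x=2*np.arctan2(.6316,.7753);print("tool x az",x)
```

```text
[0.4959 0.0849 0.124 ] [0.4937 0.1247 0.058 ] [0.5151 0.1203 0.058 ] 0.02184929970630608
mouth [0.5044 0.1225 0.058 ] az from stem 1.3478344935394504 d 0.03853652994068287 az from port edges 1.3579761501965846 0.021941786667840857
body top~ [0.4969 0.0888 0.076 ]
tool x az 1.367223379746136
```

```bash
python3 -m crank '[[[0,0,3.5,0.01],[0,0,3.5,0],[0,0,2.5,0],[0,0,1,0]]]' -1 40
python3 -m crank '[[[0,0,0,0],[0,0,0,0],[0,0,0,0],[0,0,0,0],[0,0,0,0],[0,0,0,0]]]' 1 40
python3 -m crank '[[[0,0,-2,0],[0,0,-3,0],[0,0,-4,0],[0,0,-4,0],[0,0,-2,0]]]'
python3 - <<'E'
from workcell import robot,camera
import cv2,pickle
for n in ["wrist","side"]:
    c=camera(n); cv2.imwrite(f"pics/{n}2.png",c["pixels"]); pickle.dump(c,open(f"{n}2.pkl","wb"))
o=robot.get_obs();print(o["joint_positions"],o["position"],o["tcp_rot"],o["grip_width"])
E
```

```text
clock: 3.12
position: [0.4956, 0.0829, 0.0824]
tcp_rot: [0.778, 0.629, -0.001, -0.001]
contact_force: [0.6, 0.2, 0.6]
grip_width: 0.088
clock: 3.88
position: [0.4968, 0.0829, 0.0839]
tcp_rot: [0.778, 0.628, 0.0, 0.0]
contact_force: [0.2, -0.1, 0.2]
grip_width: 0.0315
clock: 4.5
position: [0.4978, 0.0829, 0.2361]
tcp_rot: [0.778, 0.628, 0.001, 0.001]
contact_force: [0.3, 0.2, -0.3]
grip_width: 0.0005
[ 2.82231433e-02  1.75515705e-01  1.64744383e+00 -1.02853714e-04
  1.31369357e+00  2.41266304e-01] [0.49850994 0.08295938 0.23613792] [0.77826812 0.62792725 0.00193502 0.00153556] 0.0004455252432868462
```

View pics/wrist2.png

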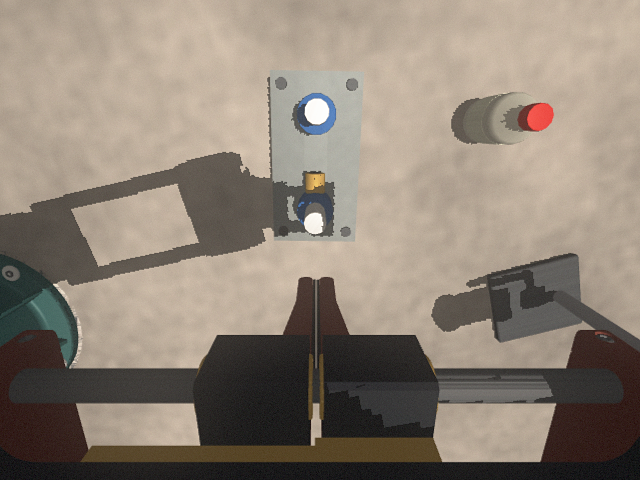

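View pics/side2.png

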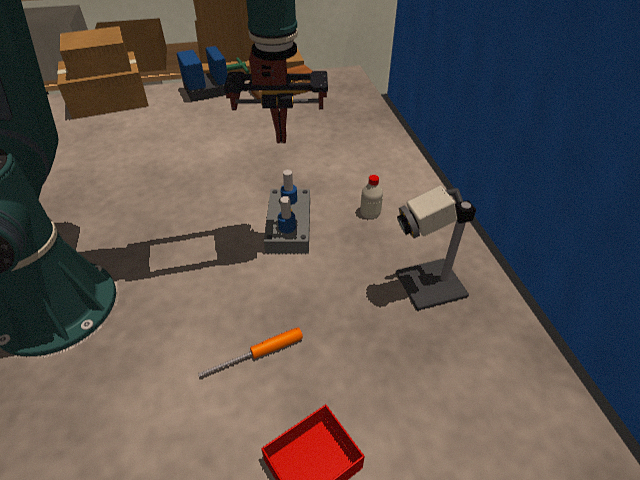

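The lift came before the fingers had finished closing: the width was 31 mm and still moving. The valve still stands in its nest as before. I'll open to about 44 mm, go down, and allow more time to close.

```bash
python3 -m crank '[[[0,0,0,0],[0,0,0,0],[0,0,0,0],[0,0,2,0],[0,0,4,0],[0,0,4,0],[0,0,3,0],[0,0,1.8,0],[0,0,0.5,0]]]' 0 40
python3 -m crank '[[[0,0,0,0],[0,0,0,0],[0,0,0,0],[0,0,0,0],[0,0,0,0],[0,0,0,0]]]' 1 40
```

```text
clock: 5.72
position: [0.4954, 0.0828, 0.0792]
tcp_rot: [0.778, 0.628, -0.001, -0.001]
contact_force: [0.6, -0.1, 0.5]
grip_width: 0.044
clock: 6.48
position: [0.4974, 0.0829, 0.0815]
tcp_rot: [0.778, 0.628, 0.001, 0.0]
contact_force: [-0.9, -0.1, 6.5]
grip_width: 0.0208
```

```bash
python3 -m crank '[[[0,0,0,0],[0,0,-1,0],[0,0,-3,0],[0,0,-4,0],[0,0,-4,0],[0,0,-3,0],[0,0,0,0]]]' 1 40
python3 - <<'E'
from workcell import robot,camera
import cv2,pickle
for n in ["wrist","side"]:
    c=camera(n); cv2.imwrite(f"pics/{n}3.png",c["pixels"]); pickle.dump(c,open(f"{n}3.pkl","wb"))
o=robot.get_obs();print(o["joint_positions"],o["position"],o["tcp_rot"],o["grip_width"])
E
```

```text
clock: 7.35
position: [0.4984, 0.0829, 0.233]
tcp_rot: [0.778, 0.628, 0.002, 0.002]
contact_force: [0.5, -0.1, -2.5]
grip_width: 0.0202
[ 2.82315613e-02  1.80742679e-01  1.65667151e+00 -1.54717003e-04
  1.30533317e+00  2.41219201e-01] [0.49594881 0.08287058 0.22992532] [ 7.78248290e-01  6.27956416e-01 -5.04594976e-04 -2.90328081e-04] 0.020633398208305835
```

View pics/wrist3.png

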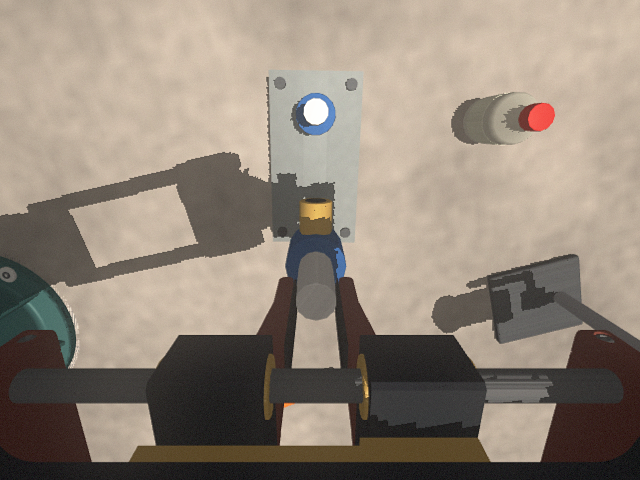

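View pics/side3.png

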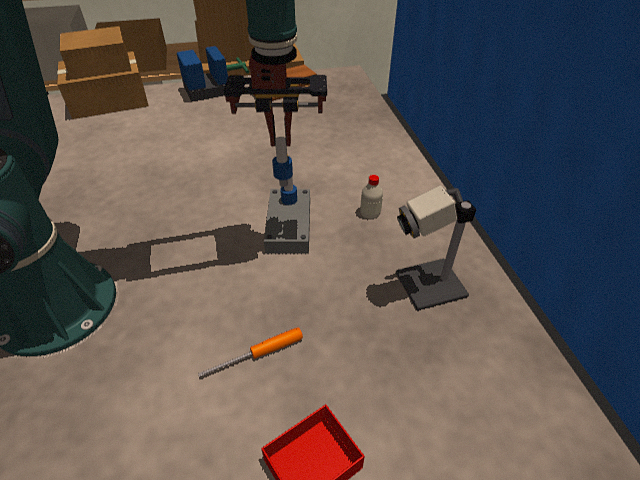

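The part is held: the width is 20.6 mm and the valve hangs at (283,165) in the side view. Rows can only spin about tool z, so next I'll turn the port towards the camera while rising. Then I'll see what orientation the arm settles into at the edge of its reach.

```bash
python3 -m crank '[[[0,0,-4,0.18],[0,0,-5,0.18],[0,0,-5,0.18],[0,0,-5,0.18],[0,0,-5,0.18],[0,0,-5,0.18],[0,0,-5,0.18],[0,0,-5,0.03]]]' 1 50
python3 -m crank '[[[6,0,0,0],[6,0,0,0],[6,0,0,0]]]'
python3 -c "
from workcell import robot
o=robot.get_obs();print(o['joint_positions'].round(3))"
```

```text
clock: 8.45
position: [0.4968, 0.0829, 0.62]
tcp_rot: [0.999, 0.033, -0.002, 0.0]
contact_force: [0.3, -1.2, -2.0]
grip_width: 0.0204
clock: 8.82
position: [0.6783, 0.0952, 0.6184]
tcp_rot: [0.999, 0.034, -0.001, 0.0]
contact_force: [0.8, 0.6, -0.1]
grip_width: 0.0203
[ 0.039  0.517  0.246 -0.     2.382  1.542]
```

```bash
python3 -m crank '[[[4,0,0,0],[4,0,0,0]]]'
python3 -c "
from workcell import robot
o=robot.get_obs();print(o['joint_positions'].round(3),o['position'],o['tcp_rot'].round(4))"
python3 -m crank '[[[4,0,0,0],[4,0,0,0]]]'
python3 -c "
from workcell import robot
o=robot.get_obs();print(o['joint_positions'].round(3),o['position'],o['tcp_rot'].round(4))"
```

```text
clock: 9.07
position: [0.731, 0.0968, 0.5837]
tcp_rot: [0.999, 0.034, 0.011, -0.001]
contact_force: [-0.2, 0.6, -1.8]
grip_width: 0.0205
[0.036 0.582 0.218 0.004 2.32  1.542] [0.73101376 0.09682045 0.58368749] [ 0.9994  0.0338  0.011  -0.0015]
clock: 9.32
position: [0.7764, 0.098, 0.5552]
tcp_rot: [0.999, 0.034, 0.031, -0.003]
contact_force: [-0.1, -0.2, -2.7]
grip_width: 0.0208
[0.034 0.621 0.218 0.008 2.239 1.542] [0.77639387 0.09800049 0.55519237] [ 0.9989  0.0338  0.0314 -0.0033]
```

Pushing past the reach limit makes the solver give up some orientation, and the tool tips outward, which is the direction needed. The next row then carries on from that pose. I'll keep going until the tilt is about 0.35 rad.

```bash
python3 -m crank '[[[4,0,-4,0],[4,0,-4,0]]]'
python3 -c "
from workcell import robot
o=robot.get_obs();print(o['joint_positions'].round(3),o['position'],o['tcp_rot'].round(4),sum(o['joint_positions'][[1,2,4]])-3.1416)"
python3 -m crank '[[[4,0,-4,0],[4,0,-4,0]]]'
python3 -c "
from workcell import robot
o=robot.get_obs();print(o['joint_positions'].round(3),o['position'],o['tcp_rot'].round(4),sum(o['joint_positions'][[1,2,4]])-3.1416)"
```

```text
clock: 9.57
position: [0.7866, 0.0949, 0.5827]
tcp_rot: [0.997, 0.034, 0.071, -0.007]
contact_force: [0.5, -0.1, -1.4]
grip_width: 0.0203
[0.026 0.59  0.216 0.017 2.195 1.54 ] [0.7866263  0.09489814 0.58265745] [ 0.9969  0.0338  0.0705 -0.0065] -0.14114636911249745
clock: 9.82
position: [0.794, 0.0919, 0.6135]
tcp_rot: [0.993, 0.034, 0.11, -0.01]
contact_force: [-0.2, -0.7, -2.1]
grip_width: 0.0202
[0.017 0.556 0.214 0.027 2.151 1.538] [0.79403589 0.0918897  0.61346863] [ 0.9933  0.0337  0.1098 -0.0096] -0.2199228668578055
```

```bash
python3 -m crank '[[[4,0,-4,0],[4,0,-4,0],[4,0,-4,0]]]'
cat > st.py <<'E'
from workcell import robot
import numpy as np,sys
from scipy.spatial.transform import Rotation as Ro
np.set_printoptions(precision=4,suppress=True)
o=robot.get_obs();R=Ro.from_quat(o["tcp_rot"]).as_matrix()
p=o["position"]
print(o["clock"],o["joint_positions"].round(3),p,o["grip_width"])
print("x",R[:,0],"y",R[:,1],"z",R[:,2])
print("tilt x",np.arcsin(R[2,0]),"yaw x",np.arctan2(R[1,0],R[0,0]),"y_z",R[2,1])
# part frame = tool x, -tool y, -tool z
m=p+R@np.array([.040,0,.0415-.018]); print("mouth est",m)
E
python3 st.py
```

```text
clock: 10.2
position: [0.7994, 0.087, 0.6608]
tcp_rot: [0.986, 0.033, 0.164, -0.014]
contact_force: [0.5, 1.0, -3.2]
grip_width: 0.0201
10.2 [0.003 0.505 0.215 0.043 2.092 1.534] [0.7994 0.087  0.6608] 0.02013981689454878
x [0.9439 0.0611 0.3245] y [ 0.0702 -0.9974 -0.0165] z [ 0.3226  0.0384 -0.9458]
tilt x 0.33045632272464226 yaw x 0.06461529501927626 y_z -0.016507546690848782
mouth est [0.8448 0.0903 0.6515]
```

Run:
```python
from h import *
crop(load("side0"),392,178,472,248,10,"pics/slens.png")
crop(load("top0"),325,110,375,165,11,"pics/tlens.png")
```

```text
(no output)
```

View pics/slens.png

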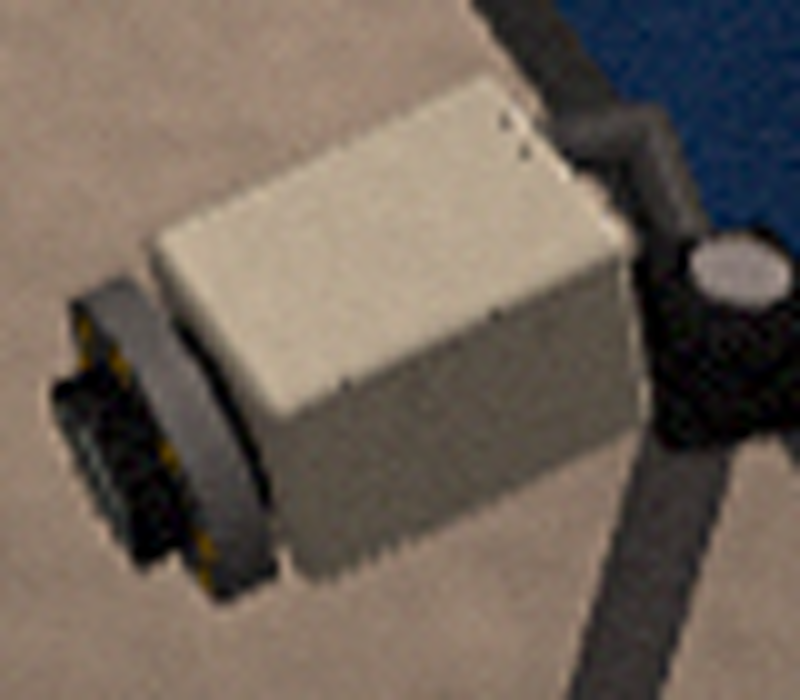

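View pics/tlens.png

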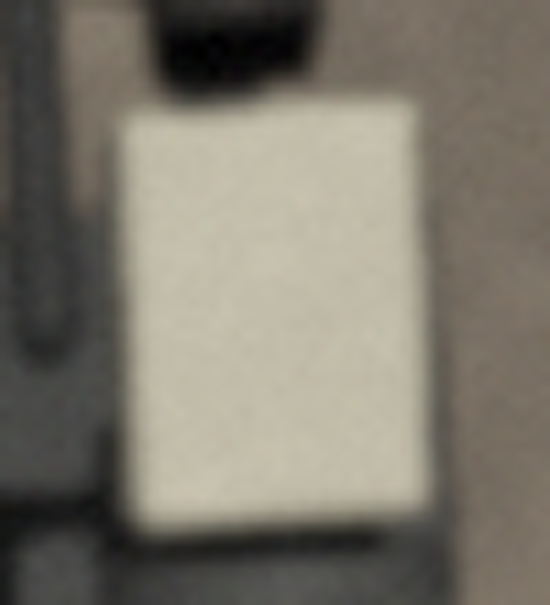

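```bash
cat > camfit.py <<'E'
from h import *
from scipy.optimize import least_squares
np.set_printoptions(precision=4,suppress=True)
t=load("top0");s=load("side0")
def px(U,V,u0,v0,k): return np.array([u0+(U+.5)/k-.5,v0+(V+.5)/k-.5])
S=[((155,238),(-1,1,1)),((487,72),(1,1,1)),((632,243),(1,-1,1)),((285,415),(-1,-1,1)),((312,583),(-1,-1,-1)),((645,430),(1,-1,-1))]
T=[((120,110),(1,1,1)),((413,98),(1,-1,1)),((430,508),(-1,-1,1)),((130,530),(-1,1,1))]
h=np.array([.035,.026,.026])
def axes(yaw,ti):
    ex=np.array([np.cos(ti)*np.cos(yaw),np.cos(ti)*np.sin(yaw),np.sin(ti)]);ey=np.array([-np.sin(yaw),np.cos(yaw),0]);return np.array([ex,ey,np.cross(ex,ey)]).T
def f(p,cs,full=False):
    A=axes(p[3],p[4]);r=[]
    for c,L,o,k in ((s,S,(392,178),10),(t,T,(325,110),11)):
        if c is s and "s" not in cs or c is t and "t" not in cs: continue
        for (U,V),q in L: r+=list(proj(c,p[:3]+A@(h*np.array(q)))-px(U,V,*o,k))
    return np.array(r)
for cs in ("s","t","st"):
    r=least_squares(f,[.73,-.127,.22,.06,.34],args=(cs,)); p=r.x;A=axes(p[3],p[4])
    print(cs,p,"rms px",np.sqrt((r.fun**2).mean()),"lens",p[:3]-A[:,0]*.06,"focus",p[:3]-A[:,0]*.16)
    L=p[:3]-A[:,0]*.06; print("   lens px in side crop",(proj(s,L)-[392,178]+.5)*10-.5, "depth side at box", )
E
python3 camfit.py
```

```text
s [ 0.7519 -0.0967  0.1908  0.1049  0.3027] rms px 0.3089134226830431 lens [ 0.695  -0.1027  0.1729] focus [ 0.6001 -0.1127  0.1431]
   lens px in side crop [115.7084 469.0688] depth side at box
t [ 0.742  -0.127   0.1969  0.0601  0.3058] rms px 0.28301708240657836 lens [ 0.6849 -0.1305  0.1789] focus [ 0.5897 -0.1362  0.1487]
   lens px in side crop [121.6714 552.9437] depth side at box
st [ 0.7347 -0.1252  0.2177  0.086   0.3092] rms px 0.8934628161585102 lens [ 0.6778 -0.1301  0.1994] focus [ 0.5829 -0.1383  0.169 ]
   lens px in side crop [ 98.8864 474.6954] depth side at box
```

```bash
cat > joint.py <<'E'
from camfit import *
from scipy.spatial.transform import Rotation as Ro
# bench/base/jig features shared to tie calibration: base top corners z=.012 unknown pose ->params base yaw, centre
def pc(c,X,d,ro):
    p=Ro.from_rotvec(ro).as_matrix()@(c["R"]@np.array(X)+c["t"])+d; q=c["K"]@p; return q[:2]/q[2]
D={}
for n,c,(u0,v0,u1,v1) in (("t",t,(340,123,360,153)),):
    D[n]=[(u,v,c["depth"][v,u]) for v in range(v0,v1,3) for u in range(u0,u1,3)]
poly=np.array([[155+25,238+5],[487,72+20],[632-25,243],[285,415-20]],np.float32)
D["s"]=[]; poly2=np.array([[300,430],[615,275],[625,415],[325,560]],np.float32); D["s2"]=[]
for v in range(178,248):
    for u in range(392,472):
        U,V=(u-392+.5)*10-.5,(v-178+.5)*10-.5
        if cv2.pointPolygonTest(poly,(U,V),True)>8: D["s"].append((u,v,s["depth"][v,u]))
        if cv2.pointPolygonTest(poly2,(U,V),True)>8: D["s2"].append((u,v,s["depth"][v,u]))
D["s"]=D["s"][::6];D["s2"]=D["s2"][::6]
baseT=[(85,203,1,1),(298,410,-1,-1),(98,417,-1,1)]
baseS=[(145,405,-1,1),(232,556,-1,-1),(435,497,1,-1),(335,355,1,1)]
def g(p,zp=True):
    A=axes(p[3],p[4]);o=p[:3];r=[]
    dS,rS,dT,rT=p[5:8],p[8:11],p[11:14],p[14:17]
    for (U,V),q in S: r+=list((pc(s,o+A@(h*np.array(q)),dS,rS)-px(U,V,392,178,10))/.4)
    for (U,V),q in T: r+=list((pc(t,o+A@(h*np.array(q)),dT,rT)-px(U,V,325,110,11))/.4)
    B=np.array([[np.cos(p[3]),-np.sin(p[3])],[np.sin(p[3]),np.cos(p[3])]])
    for L,c,u0,v0,k,d,ro in ((baseT,t,300,85,4.5,dT,rT),(baseS,s,360,170,4,dS,rS)):
        for U,V,a,b in L:
            xy=p[17:19]+B@[a*.06,b*.055]
            r+=list((pc(c,[*xy,.012],d,ro)-px(U,V,u0,v0,k))/.6)
    # depth
    for n,c,d,ro,ax,sg in (("t",t,dT,rT,2,1),("s",s,dS,rS,2,1),("s2",s,dS,rS,1,-1)):
        Rc=Ro.from_rotvec(ro).as_matrix()
        uv=np.array(D[n]);K=c["K"];z=uv[:,2];C=np.stack([(uv[:,0]-K[0,2])/K[0,0]*z,(uv[:,1]-K[1,2])/K[1,1]*z,z],1)
        X=((C-d)@Rc-c["t"])@c["R"]
        e=((X-o)@A)[:,ax]-sg*.026
        e=np.clip(e,-.006,.006)
        r+=list(e/.001/np.sqrt(len(e)/12))
    r+=list(p[5:8]/.0015)+list(p[11:14]/.0015)+list(p[8:11]/.002)+list(p[14:17]/.002)
    if zp: r.append((p[2]-.22)/.0007)
    return np.array(r)
if __name__=="__main__":
  for zp in (True,False):
    r=least_squares(g,[.734,-.126,.22,.065,.345]+[0]*12+[.772,-.127],args=(zp,),loss="soft_l1");p=r.x;A=axes(p[3],p[4])
    J=r.jac;cov=np.linalg.pinv(J.T@J);print(p[:5],"sd",np.sqrt(np.diag(cov))[:5]);print(p[5:19],r.cost,len(r.fun))
    print("lens",o:=p[:3]-A[:,0]*.06,"focus",p[:3]-A[:,0]*.16,"base->axis",p[:2]-p[17:19])
E
python3 joint.py | tail -8
```

```text
[ 0.7344 -0.1258  0.2201  0.0755  0.3425] sd [0.0016 0.0015 0.0006 0.007  0.0097]
[-0.0001  0.0005 -0.     -0.001  -0.0005 -0.0003 -0.0003 -0.0002 -0.
  0.0003 -0.0006  0.0004  0.7732 -0.1247] 53.290472575801246 272
lens [ 0.678  -0.1301  0.2   ] focus [ 0.5841 -0.1372  0.1664] base->axis [-0.0389 -0.0011]
[ 0.7345 -0.1258  0.2205  0.0754  0.3427] sd [0.0016 0.0015 0.0011 0.0071 0.0097]
[-0.0001  0.0006  0.0001 -0.0012 -0.0006 -0.0002 -0.0003 -0.0002  0.0003
  0.0001 -0.0005  0.0004  0.7735 -0.1245] 53.22403381848148 271
lens [ 0.6781 -0.13    0.2003] focus [ 0.5842 -0.1371  0.1667] base->axis [-0.039  -0.0013]
```

```bash
python3 -m crank '[[[0.5,-4,-1,0]]]' >/dev/null; python3 st.py
```

```text
10.325 [0.059 0.498 0.215 0.021 2.089 1.58 ] [0.7928 0.1234 0.6665] 0.02026271386377772
x [0.9412 0.0566 0.3331] y [ 0.0659 -0.9977 -0.0166] z [ 0.3313  0.0376 -0.9428]
tilt x 0.3395428975821028 yaw x 0.060073117233046196 y_z -0.016591032508387407
mouth est [0.8383 0.1265 0.6577]
```

Run:
```python
from workcell import robot,camera
from h import *
c=camera("wrist"); pickle.dump(c,open("wrist4.pkl","wb"));cv2.imwrite("pics/wrist4.png",c["pixels"])
crop(c,240,170,390,330,4.5,"pics/w4z.png")
crop(load("wrist3"),240,170,390,330,4.5,"pics/w3z.png")
```

```text
(no output)
```

View pics/w4z.png

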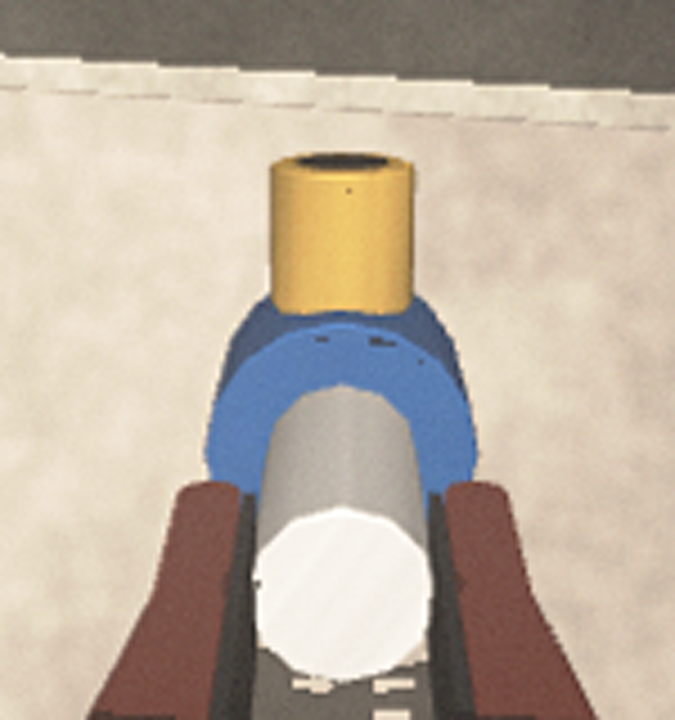

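View pics/w3z.png

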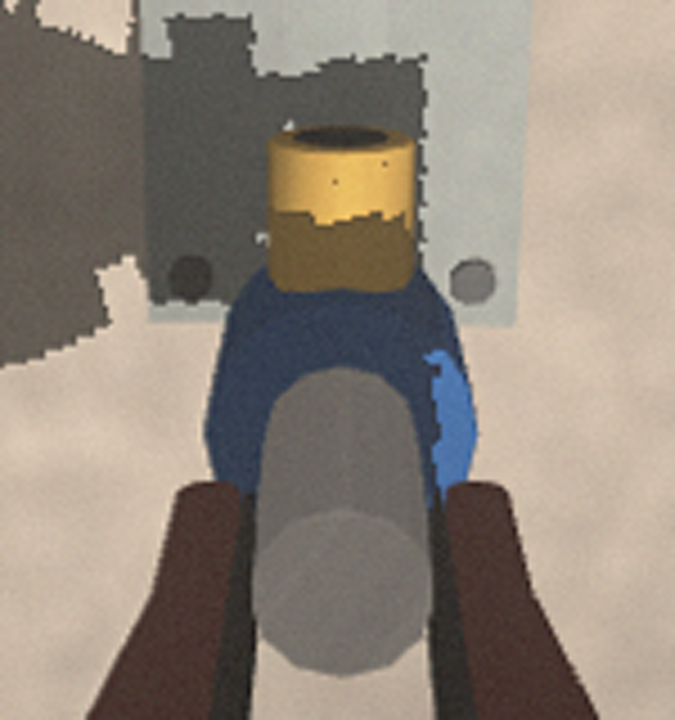

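```bash
cat > inhand.py <<'E'
from h import *
from scipy.optimize import least_squares
from scipy.spatial.transform import Rotation as Ro
np.set_printoptions(precision=4,suppress=True)
th=np.linspace(0,2*np.pi,180)
def circ(kind):
    c,s_=np.cos(th),np.sin(th)
    if kind=="stem": return np.stack([.011*c,.011*s_,0*c+.084],1)
    if kind=="body": return np.stack([.020*c,.020*s_,0*c+.036],1)
    if kind=="mouth": return np.stack([0*c+.040,.011*c,.018+.011*s_],1)
def fit(c,Rt,pt,obs,k,u0,v0):
    # obs: list (kind, 'x-','x+','y-','y+', crop value)
    F=np.diag([1.,-1,-1])
    def f(p):
        A=Rt@F@Ro.from_rotvec(p[:3]).as_matrix(); o=pt+Rt@np.array([p[3],p[4],p[5]]); r=[]
        for kind,e,val in obs:
            X=circ(kind)@A.T+o; q=(c["R"]@X.T).T+c["t"]; q=q@c["K"].T; q=q[:,:2]/q[:,2:]
            col=q[:,0] if e[0]=="x" else q[:,1]
            v=(col.min() if e[1]=="-" else col.max())
            r.append(v-((val+.5)/k-.5+(u0 if e[0]=="x" else v0)))
        return np.array(r)
    r=least_squares(f,[0,0,0,0,0,.0415]); return r,F
E
cat > ih4.py <<'E'
from inhand import *
from workcell import robot
P4=[("stem","x-",253),("stem","x+",432),("stem","y-",507),("stem","y+",683),("body","x-",205),("body","x+",478),("body","y-",323),("mouth","x-",271),("mouth","x+",413),("mouth","y-",150)]
P3=[("stem","x-",253),("stem","x+",432),("stem","y-",507),("stem","y+",676),("body","x-",205),("body","x+",478),("body","y-",305),("mouth","x-",268),("mouth","x+",416),("mouth","y-",125)]
o=robot.get_obs()
for n,P,q,pt in (("wrist4",P4,o["tcp_rot"],o["position"]),("wrist3",P3,[.7783,.6280,.0005,.0005],[.4975,.0829,.2315])):
    c=load(n);Rt=Ro.from_quat(q).as_matrix(); r,F=fit(c,Rt,np.array(pt),P,4.5,240,170)
    print(n,"rotvec in part",r.x[:3],"orig in tool",r.x[3:],"res",r.fun.round(2))
    print("  cam in tool",Rt.T@(-c["R"].T@c["t"]-pt)); 
    A=Rt@F@Ro.from_rotvec(r.x[:3]).as_matrix();print("  part x",A[:,0],"tilt",np.arcsin(A[2,0]),"yaw",np.arctan2(A[1,0],A[0,0]),"y_z",A[2,1])
    print("  mouth in tool",r.x[3:]+F@Ro.from_rotvec(r.x[:3]).as_matrix()@[.04,0,.018])
E
python3 ih4.py
```

```text
wrist4 rotvec in part [-0.0028  0.0439 -0.0099] orig in tool [-0.0061  0.0064  0.046 ] res [-0.91  0.92  0.55 -0.53  0.34 -0.35 -0.35 -0.24  0.25  0.34]
  cam in tool [ 0.084   0.0058 -0.196 ]
  part x [0.9549 0.0555 0.2918] tilt 0.2960757057024862 yaw 0.05803691983000503 y_z 0.02018252239187601
  mouth in tool [0.0347 0.0067 0.0298]
wrist3 rotvec in part [-0.0005 -0.0132 -0.0027] orig in tool [ 0.0004 -0.0012  0.0447] res [-0.86  0.86  0.37 -0.33  0.3  -0.31 -0.24  0.23 -0.23  0.19]
  cam in tool [ 0.0854 -0.0019 -0.198 ]
  part x [0.2139 0.9768 0.0134] tilt 0.0133976660672263 yaw 1.3551832598226206 y_z -0.0018861700964219125
  mouth in tool [ 0.0401 -0.0011  0.0262]
```

The part has swung back about 0.05 rad in the grip, since the mouth shifted in the wrist view. I'll raise the grip to 60 N, let it settle and measure again.

```bash
python3 -m crank '[[[0,0,0,0],[0,0,0,0],[0,0,0,0]]]' 1 60; python3 st.py
python3 - <<'E'
from workcell import robot,camera
from h import *
c=camera("wrist"); pickle.dump((c,robot.get_obs()),open("wrist5.pkl","wb"))
crop(c,240,170,390,330,4.5,"pics/w5z.png")
E
```

```text
clock: 10.75
position: [0.7932, 0.1252, 0.6638]
tcp_rot: [0.985, 0.033, 0.166, -0.014]
contact_force: [-0.7, -1.1, -3.0]
grip_width: 0.0203
10.75 [0.061 0.501 0.215 0.022 2.09  1.579] [0.7932 0.1252 0.6638] 0.020329136631048704
x [0.9425 0.06   0.3289] y [ 0.0695 -0.9974 -0.0169] z [ 0.327   0.0388 -0.9442]
tilt x 0.33514245480561533 yaw x 0.06363012691301821 y_z -0.01694232199942835
mouth est [0.8385 0.1285 0.6548]
```

View pics/w5z.png

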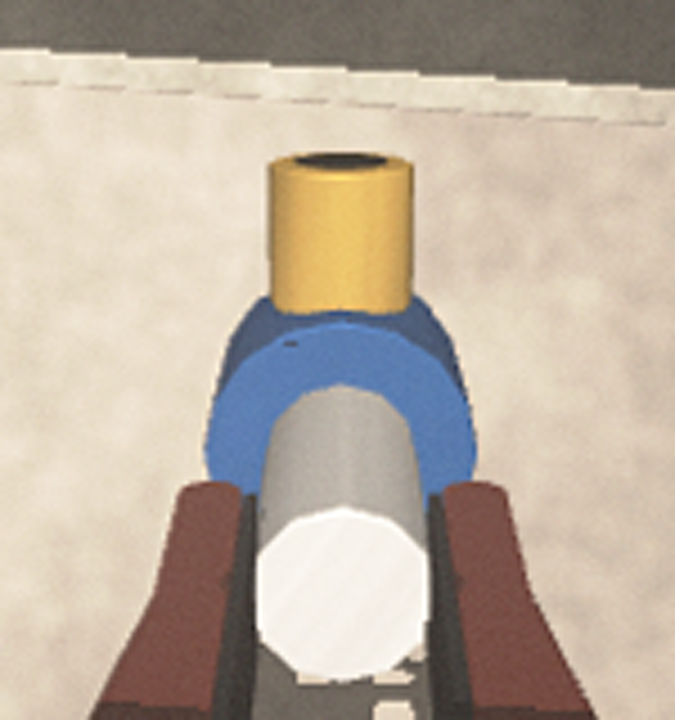

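```bash
cat > ih5.py <<'E'
from inhand import *
P5=[("stem","x-",255),("stem","x+",430),("stem","y-",507),("stem","y+",682),("body","x-",206),("body","x+",477),("body","y-",322),("mouth","x-",269),("mouth","x+",413),("mouth","y-",151)]
c,o=pickle.load(open("wrist5.pkl","rb"));pt=o["position"];Rt=Ro.from_quat(o["tcp_rot"]).as_matrix()
r,F=fit(c,Rt,pt,P5,4.5,240,170)
print("rotvec in part",r.x[:3],"orig in tool",r.x[3:],"res",r.fun.round(2),"cam in tool",Rt.T@(-c["R"].T@c["t"]-pt))
A=Rt@F@Ro.from_rotvec(r.x[:3]).as_matrix();print("  part x",A[:,0],"tilt",np.arcsin(A[2,0]),"yaw",np.arctan2(A[1,0],A[0,0]),"y_z",A[2,1])
print("  mouth in tool",r.x[3:]+F@Ro.from_rotvec(r.x[:3]).as_matrix()@[.04,0,.018])
E
python3 ih5.py
```

```text
rotvec in part [0.0029 0.0386 0.0012] orig in tool [-0.0071 -0.0013  0.0465] res [-1.18  1.18  0.61 -0.67  0.32 -0.32 -0.12  0.07 -0.07  0.18] cam in tool [ 0.0832 -0.0011 -0.197 ]
  part x [0.9543 0.0627 0.2922] tilt 0.29656234450798746 yaw 0.06563178540547002 y_z 0.019312866194112863
  mouth in tool [ 0.0336 -0.0013  0.0301]
```

```bash
sed -i 's/^    # obs.*/    obs=[q for q in obs if not (q[0]=="stem" and q[1][0]=="x")]/' inhand.py; python3 ih5.py; python3 ih4.py | tail -4
```

```text
rotvec in part [-0.1349  0.0571  0.0622] orig in tool [-0.0063  0.0035  0.0421] res [ 0.04 -0.01  0.04 -0.03 -0.13 -0.15  0.14  0.1 ] cam in tool [ 0.0832 -0.0011 -0.197 ]
  part x [0.955  0.1201 0.2711] tilt 0.27451898133010144 yaw 0.12505080345641872 y_z -0.1300373816130155
  mouth in tool [ 0.0345 -0.0013  0.0267]
wrist3 rotvec in part [ 0.0739 -0.0014 -0.033 ] orig in tool [ 0.0007 -0.0038  0.0422] res [ 0.01  0.11  0.04 -0.04 -0.27  0.09 -0.09  0.15]
  cam in tool [ 0.0854 -0.0019 -0.198 ]
  part x [0.2435 0.9699 0.0004] tilt 0.0003772071138601107 yaw 1.3248357200779957 y_z 0.07243871996205557
  mouth in tool [ 0.0407 -0.0011  0.0242]
```

```bash
sed -i 's/        return np.array(r)/        return np.array(r+[p[0]*200,(p[4]+.001)*2000])/' inhand.py; python3 ih5.py; python3 ih4.py | tail -4
```

```text
rotvec in part [-0.0003  0.0524  0.0047] orig in tool [-0.0066 -0.0011  0.0434] res [ 0.16 -0.13  0.01  0.23 -0.17 -0.12  0.11  0.15 -0.06 -0.18] cam in tool [ 0.0832 -0.0011 -0.197 ]
  part x [0.9579 0.0666 0.2791] tilt 0.28287235369738795 yaw 0.06942165140444571 y_z 0.015242892617459602
  mouth in tool [ 0.0343 -0.0013  0.0275]
wrist3 rotvec in part [-0.0004 -0.0028 -0.0001] orig in tool [ 0.0007 -0.0011  0.0426] res [ 0.04  0.07  0.15  0.16 -0.29  0.1  -0.1   0.17 -0.08 -0.23]
  cam in tool [ 0.0854 -0.0019 -0.198 ]
  part x [0.2115 0.9774 0.003 ] tilt 0.0029625190914713126 yaw 1.3577082699651841 y_z -0.00180465481531709
  mouth in tool [ 0.0406 -0.0011  0.0245]
```

```bash
python3 -m crank '[[[-0.3,3,0,0],[-0.3,4,0,0],[-0.3,4.5,0,0],[-0.3,4,0,0],[-0.3,3,0,0],[0,0,0,0]]]' |head -2; python3 st.py; python3 -m crank '[[[4,0,-4,0],[1.5,0,-1.5,0],[0,0,0,0]]]'|head -2; python3 st.py
```

```text
clock: 11.55
position: [0.7918, -0.0629, 0.6552]
11.55 [-0.224  0.47   0.293  0.124  2.059  1.36 ] [ 0.7918 -0.0629  0.6552] 0.019829771410987157
x [0.9429 0.0568 0.3281] y [ 0.066  -0.9977 -0.0171] z [ 0.3264  0.0377 -0.9445]
tilt x 0.33433095781551425 yaw x 0.06016622687680443 y_z -0.017054518155946045
mouth est [ 0.8372 -0.0597  0.6461]
clock: 11.92
position: [0.7948, -0.0539, 0.6891]
11.925 [-0.215  0.473  0.215  0.132  2.084  1.375] [ 0.7948 -0.0539  0.6891] 0.02047585947521027
x [0.9257 0.0604 0.3734] y [ 0.0697 -0.9975 -0.0115] z [ 0.3718  0.0367 -0.9276]
tilt x 0.38269705638617885 yaw x 0.06516211010977026 y_z -0.011485698583250579
mouth est [ 0.8406 -0.0506  0.6822]
```

```bash
python3 -m crank '[[[1.5,0,-1.5,0],[0,0,0,-0.012],[0,0,0,0]]]'|head -2; python3 st.py;python3 - <<'E'
from workcell import robot,camera
from h import *
c=camera("wrist"); pickle.dump((c,robot.get_obs()),open("wrist6.pkl","wb"))
crop(c,240,170,390,330,4.5,"pics/w6z.png")
E
```

```text
clock: 12.3
position: [0.7942, -0.0533, 0.6949]
12.3 [-0.215  0.467  0.215  0.134  2.078  1.365] [ 0.7942 -0.0533  0.6949] 0.020376376574226585
x [0.9205 0.0711 0.3842] y [ 0.0794 -0.9968 -0.0059] z [ 0.3826  0.0359 -0.9232]
tilt x 0.39434481578264313 yaw x 0.07706658700607623 y_z -0.005876838323185493
mouth est [ 0.84   -0.0496  0.6885]
```

View pics/w6z.png

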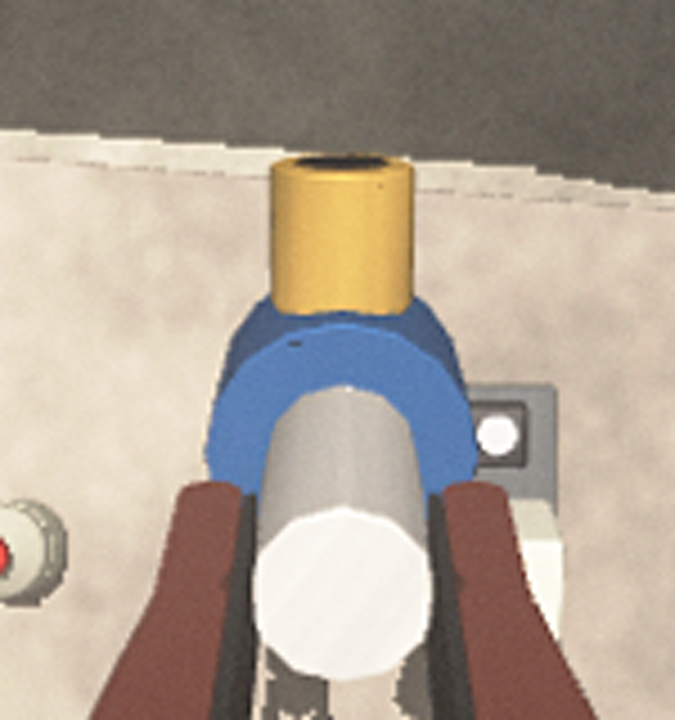

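```bash
cat > go.py <<'E'
from workcell import robot
import numpy as np,sys
from scipy.spatial.transform import Rotation as Ro
np.set_printoptions(precision=4,suppress=True)
def mean():
    o=robot.get_obs();return o
o=mean();R=Ro.from_quat(o["tcp_rot"]).as_matrix();p=o["position"]
foc=np.array([.5841,-.1372,.1664]);yaw,ti=.0755,.3425
ex=np.array([np.cos(ti)*np.cos(yaw),np.cos(ti)*np.sin(yaw),np.sin(ti)])
m=p+R@[.0343,-.0012,.0275]
for b in (0.08,0): d=foc-b*ex-m; print(b,"world",d,"tool cm",R.T@d*100)
E
python3 go.py
```

```text
0.08 world [-0.3273 -0.0941 -0.5428] tool cm [-51.6342   7.118   37.2738]
0 world [-0.2522 -0.0884 -0.5159] tool cm [-43.6448   7.1294  37.6848]
```

```bash
python3 -m crank '[[[-2,0.2,1.2,0],[-4,0.5,2.6,0],[-4.6,0.6,3.2,0],[-4.6,0.6,3.3,0],[-4.6,0.6,3.3,0],[-4.6,0.7,3.3,0],[-4.6,0.7,3.3,0],[-4.6,0.7,3.3,0],[-4.6,0.7,3.3,0],[-4.6,0.7,3.3,0],[-4.4,0.6,3.3,0],[-3,0.3,2.4,0]]]'
python3 -m crank '[[[-1.4,0.2,1.4,0],[0,0,0,0],[0,0,0,0]]]'
python3 st.py; python3 go.py
python3 - <<'E'
from workcell import robot,camera
from h import *
for n in ("wrist","side","top"):
    c=camera(n); pickle.dump((c,robot.get_obs()),open(n+"7.pkl","wb"));cv2.imwrite(f"pics/{n}7.png",c["pixels"])
E
```

```text
clock: 13.85
position: [0.4723, -0.1445, 0.169]
tcp_rot: [0.98, 0.038, 0.195, -0.011]
contact_force: [-0.0, -1.2, -2.5]
grip_width: 0.02
clock: 14.22
position: [0.4682, -0.148, 0.1537]
tcp_rot: [0.98, 0.038, 0.196, -0.01]
contact_force: [-0.2, -0.7, -1.7]
grip_width: 0.0202
14.225 [-0.683  0.08   2.095  0.42   0.721  0.526] [ 0.4682 -0.148   0.1537] 0.020192006241689965
x [0.92   0.0709 0.3854] y [ 0.0788 -0.9969 -0.0048] z [ 0.3838  0.0348 -0.9227]
tilt x 0.3956179266457466 yaw x 0.07689846048397281 y_z -0.004836225691547399
mouth est [ 0.514  -0.1443  0.1474]
0.08 world [-0.0012  0.0005 -0.002 ] tool cm [-0.186  -0.0603  0.1372]
0 world [0.0739 0.0062 0.0249] tool cm [ 7.8027 -0.0475  0.5619]
```

View pics/wrist7.png

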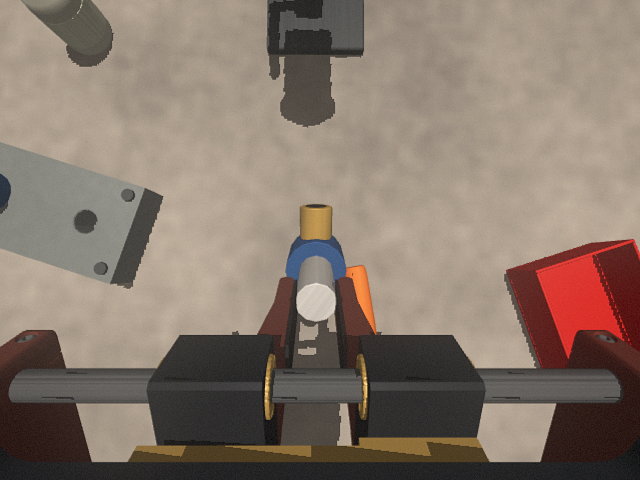

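View pics/side7.png

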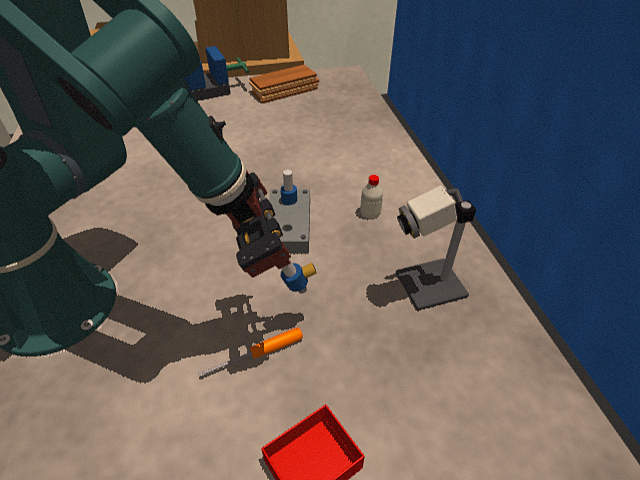

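The wrist and side views show the part still held, with the port pointing at the camera; the mouth is at (316,265) in the side view, about 80 mm short of the focus. I'll approach gently.

```bash
python3 -m crank '[[[1.5,0,0.1,0],[2.5,0,0.2,0],[2.3,0,0.2,0],[1.2,0,0.1,0],[0.3,0,0,0],[0,0,0,0],[0,0,0,0],[0,0,0,0]]]'
python3 st.py; python3 go.py
python3 - <<'E'
from workcell import robot,camera
from h import *
for n in ("wrist","side","top"):
    c=camera(n); pickle.dump((c,robot.get_obs()),open(n+"8.pkl","wb"));cv2.imwrite(f"pics/{n}8.png",c["pixels"])
    if n=="side": crop(c,300,170,480,310,4.4,"pics/s8z.png")
    if n=="top": crop(c,300,90,390,270,3.3,"pics/t8z.png")
    if n=="wrist": crop(c,240,170,390,330,3.7,"pics/w8z.png")
E
```

```text
clock: 15.38
position: [0.5406, -0.1415, 0.1768]
tcp_rot: [0.98, 0.038, 0.195, -0.011]
contact_force: [-0.3, 0.3, -1.9]
grip_width: 0.0201
15.375 [-0.557  0.14   1.947  0.342  0.766  0.724] [ 0.5406 -0.1415  0.1768] 0.02008696026177391
x [0.9208 0.0702 0.3836] y [ 0.0787 -0.9969 -0.0065] z [ 0.3819  0.0361 -0.9235]
tilt x 0.3936690336744959 yaw x 0.0760681514064684 y_z -0.006451218849600187
mouth est [ 0.5864 -0.1379  0.1704]
0.08 world [-0.0737 -0.006  -0.025 ] tool cm [-7.7844  0.0303 -0.5227]
0 world [ 0.0015 -0.0003  0.0018] tool cm [ 0.2051  0.0374 -0.1136]
```

View pics/s8z.png

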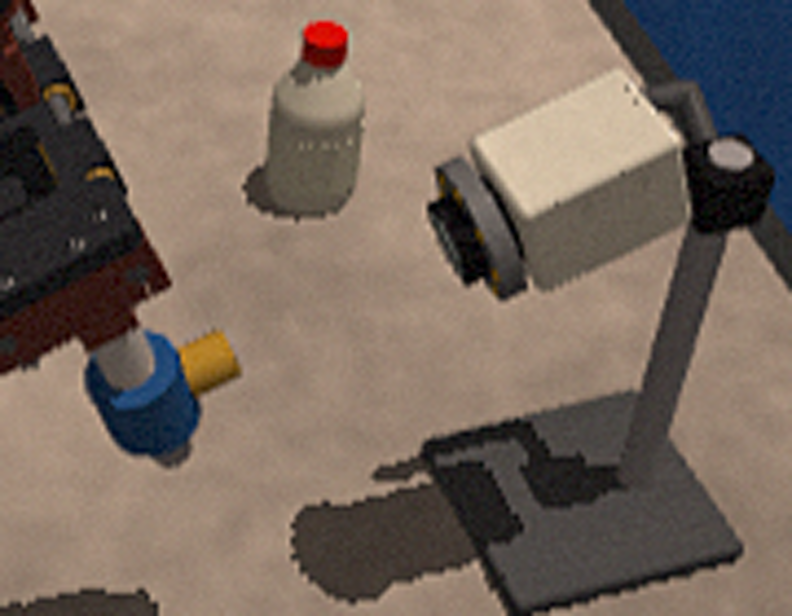

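View pics/top8.png

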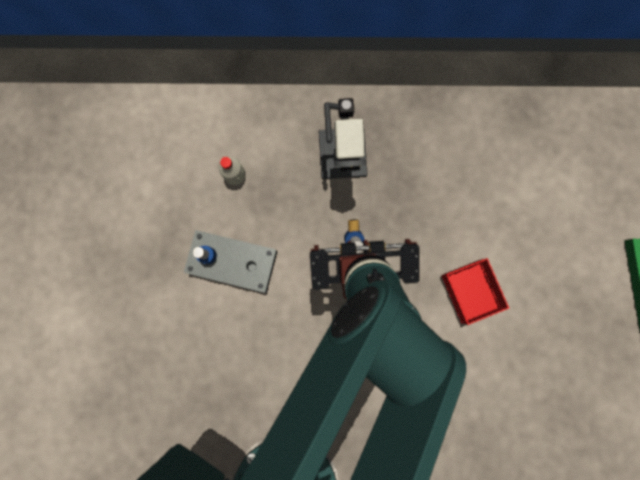

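View pics/wrist8.png

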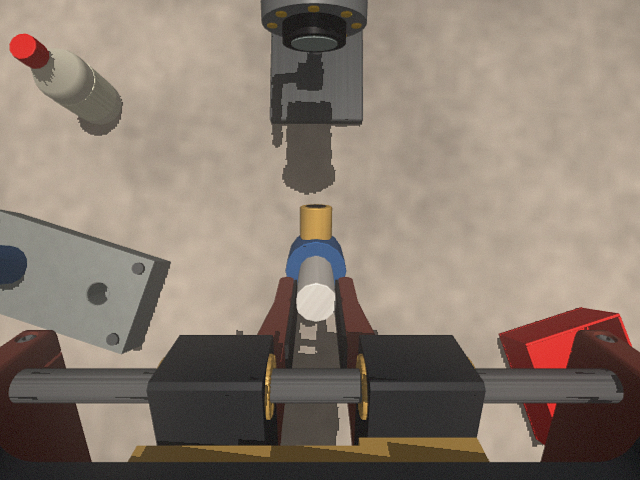

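Run:
```python
from h import *
np.set_printoptions(precision=4,suppress=True)
for n in ("side","top"):
    c,o=pickle.load(open(n+"8.pkl","rb")); print(n,"focus px",proj(c,[.5841,-.1372,.1664]), "lens px",proj(c,[.678,-.1301,.2]))
    if n=="side": crop(c,315,225,375,280,12,"pics/s8zz.png")
    else: crop(c,335,205,375,265,10,"pics/t8zz.png")
c,o=pickle.load(open("wrist8.pkl","rb")); print("wrist focus px",proj(c,[.5841,-.1372,.1664]),"lens",proj(c,[.678,-.1301,.2]), c["depth"][30:52:3,314],c["depth"][0:30:4,272],c["depth"][225:235:3,316])
crop(c,255,0,375,60,6.5,"pics/w8l.png");crop(c,240,170,390,330,4.5,"pics/w8p.png")
```

```text
side focus px [351.4408 249.0338] lens px [401.5745 224.7559]
top focus px [352.4204 220.3684] lens px [349.9979 169.8173]
wrist focus px [316.1065 203.3183] lens [316.3849  38.2591] [0.1821 0.183  0.1877 0.1908 0.1961 0.2013 0.2085 0.2173] [0.1773 0.1756 0.1777 0.1807 0.1849 0.1913 0.1956 0.2022] [0.2189 0.2184 0.2175 0.2194]
```

View pics/s8zz.png

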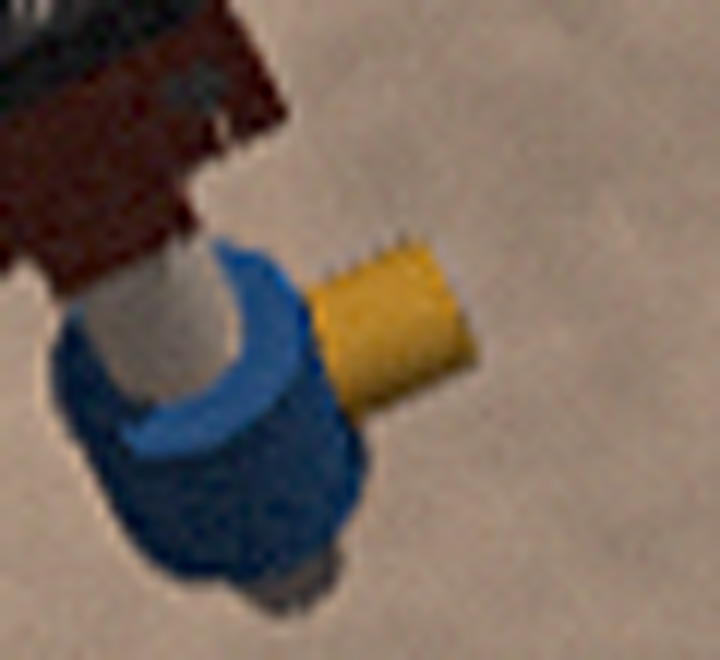

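View pics/t8zz.png

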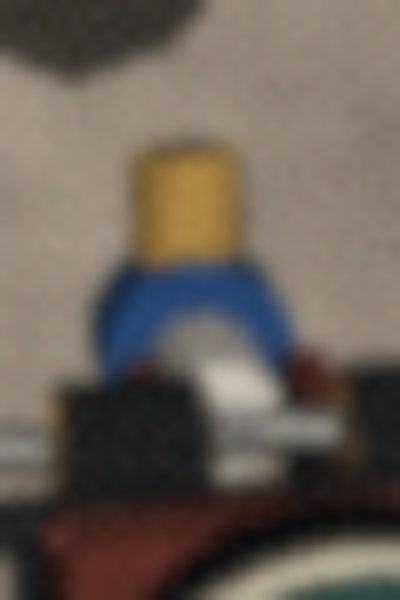

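View pics/w8l.png

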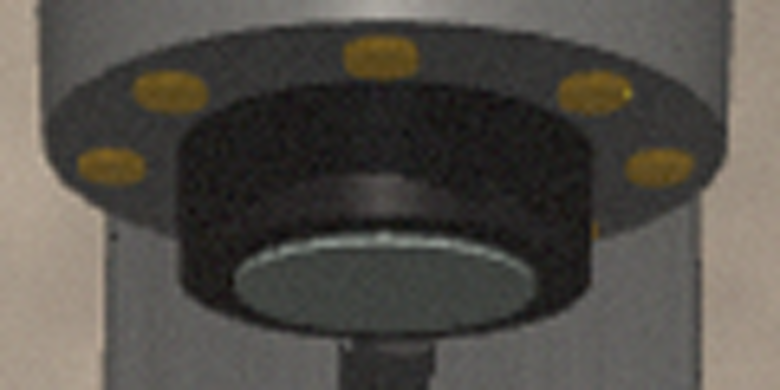

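View pics/w8p.png

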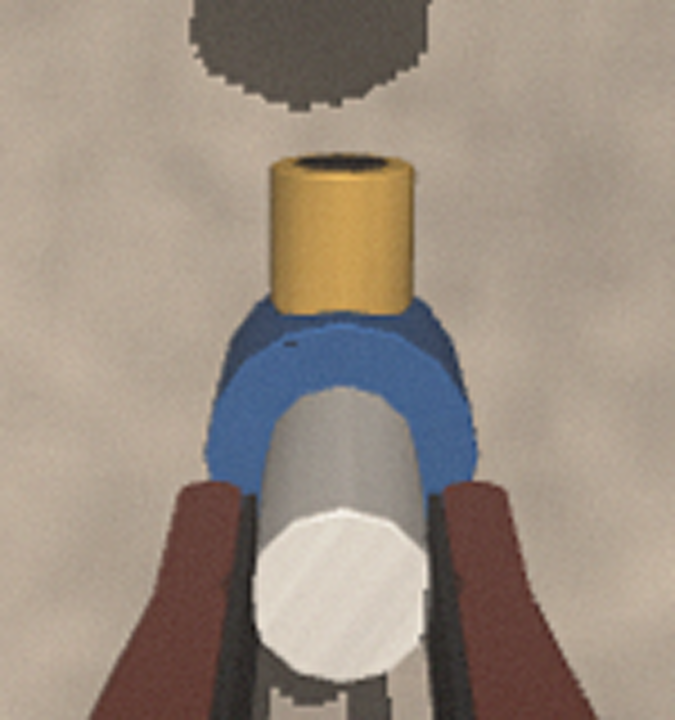

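```bash
cat > lensfit.py <<'E'
from inhand import *
c,o=pickle.load(open("wrist8.pkl","rb"));pt=o["position"];Rt=Ro.from_quat(o["tcp_rot"]).as_matrix()
print("cam in tool",Rt.T@(-c["R"].T@c["t"]-pt))
def ext(X):
    q=(c["R"]@X.T).T+c["t"];q=q@c["K"].T;q=q[:,:2]/q[:,2:];return q[:,0].min(),q[:,0].max(),q[:,1].min(),q[:,1].max()
def ax(yaw,ti):
    ex=np.array([np.cos(ti)*np.cos(yaw),np.cos(ti)*np.sin(yaw),np.sin(ti)]);ey=np.array([-np.sin(yaw),np.cos(yaw),0]);return np.array([ex,ey,np.cross(ex,ey)]).T
def cv(v,o0): return o0+(v+.5)/6.5-.5
def f(p,pr):
    L=p[:3];A=ax(p[3],p[4]);a,rt,rg=p[5:8]
    C=lambda x,r:L+np.stack([0*th+x,r*np.cos(th),r*np.sin(th)],1)@A.T
    R_=ext(C(a,.031));T_=ext(C(0,rt));G=ext(C(0,rg))
    r=[R_[0]-cv(43,255),R_[1]-cv(727,255),R_[2]-cv(22,0),(R_[3]-cv(243,0))/2,T_[0]-cv(180,255),T_[1]-cv(592,255),T_[3]-cv(340,0),G[0]-cv(234,255),G[1]-cv(537,255),G[2]-cv(232,0),G[3]-cv(335,0)]
    r=[q/.3 for q in r]
    if pr: r+=[(p[3]-.0755)/.007,(p[4]-.3425)/.01]
    return np.array(r)
for pr in (0,1):
    r=least_squares(f,[.678,-.13,.2,.0755,.3425,.012,.019,.014],args=(pr,),x_scale=[.01]*3+[.05]*2+[.01]*3);p=r.x;A=ax(p[3],p[4])
    J=r.jac;cov=np.linalg.pinv(J.T@J);print(p,"sd",np.sqrt(np.diag(cov))[:5],(r.fun*.3).round(2))
    print("focus",p[:3]-.1*A[:,0])
P8=[("stem","x-",254),("stem","x+",430),("stem","y-",508),("stem","y+",682),("body","x-",205),("body","x+",477),("body","y-",323),("mouth","x-",269),("mouth","x+",413),("mouth","y-",152)]
q,F=fit(c,Rt,pt,P8,4.5,240,170);Ap=Rt@F@Ro.from_rotvec(q.x[:3]).as_matrix();m=pt+Rt@q.x[3:]+Ap@[.04,0,.018]
print("part rv",q.x,"mouth",m,"tilt",np.arcsin(Ap[2,0]),"yaw",np.arctan2(Ap[1,0],Ap[0,0]),"y_z",Ap[2,1])
print("mouth in lens frame",A.T@(m-p[:3]),"angle err",Ro.from_matrix(A.T@Ap).as_rotvec())
E
python3 lensfit.py
```

```text
cam in tool [ 0.0832 -0.0012 -0.1971]
[ 0.6757 -0.1288  0.1983  0.0805  0.3579  0.0106  0.0191  0.0143] sd [0.0005 0.0001 0.0008 0.0168 0.0045] [ 0.17 -0.16 -0.41  1.12 -0.04 -0.04  0.02 -0.28  0.36  1.02 -1.19]
focus [ 0.5824 -0.1363  0.1632]
[ 0.6758 -0.1288  0.1982  0.0762  0.3552  0.0106  0.0191  0.0143] sd [0.0005 0.0001 0.0008 0.0065 0.0041] [ 0.23 -0.14 -0.46  1.23 -0.06 -0.08  0.08 -0.28  0.32  0.93 -1.14  0.03
  0.38]
focus [ 0.5823 -0.1359  0.1635]
part rv [-0.0005  0.0534  0.0044 -0.0068 -0.0012  0.0434] mouth [ 0.5825 -0.1368  0.1645] tilt 0.3404224133558579 yaw 0.0811575107163669 y_z 0.0043336469370236245
mouth in lens frame [-0.0995 -0.0009  0.0009] angle err [0.0063 0.0148 0.0046]
```

Three views agree. The wrist view puts the mouth at (-99.5, -0.9, +0.9) mm in the lens frame, with about 0.015 rad of angle error. The side view has the mouth at (351.5,249.3), against a predicted focus of (351.4,249.0). I'll make a 1 mm sideways trim, settle and re-check.

```bash
python3 -m crank '[[[0,-0.1,0,0],[0,0,0,0],[0,0,0,0],[0,0,0,0],[0,0,0,0],[0,0,0,0]]]'; python3 st.py
python3 - <<'E'
from workcell import robot,camera
from h import *
c=camera("wrist"); pickle.dump((c,robot.get_obs()),open("wrist9.pkl","wb"))
a=load("wrist8")[0]
im=np.hstack([x["pixels"][0:340,230:400] for x in (a,c)]);cv2.imwrite("pics/w9.png",cv2.resize(im,None,fx=1.7,fy=1.7))
print(robot.get_obs()["qd"].round(4))
E
```

```text
clock: 16.27
position: [0.5412, -0.1406, 0.1771]
tcp_rot: [0.98, 0.038, 0.196, -0.011]
contact_force: [0.7, 0.8, -2.2]
grip_width: 0.0204
16.275 [-0.554  0.139  1.946  0.341  0.765  0.726] [ 0.5412 -0.1406  0.1771] 0.020411360872614342
x [0.9206 0.0707 0.3841] y [ 0.0791 -0.9969 -0.0061] z [ 0.3824  0.036  -0.9233]
tilt x 0.3941998690424895 yaw x 0.07659384491776304 y_z -0.006108413230753985
mouth est [ 0.587  -0.1369  0.1707]
[ 0.0009  0.0005  0.0007  0.0009 -0.0014  0.0009]
```

View pics/w9.png

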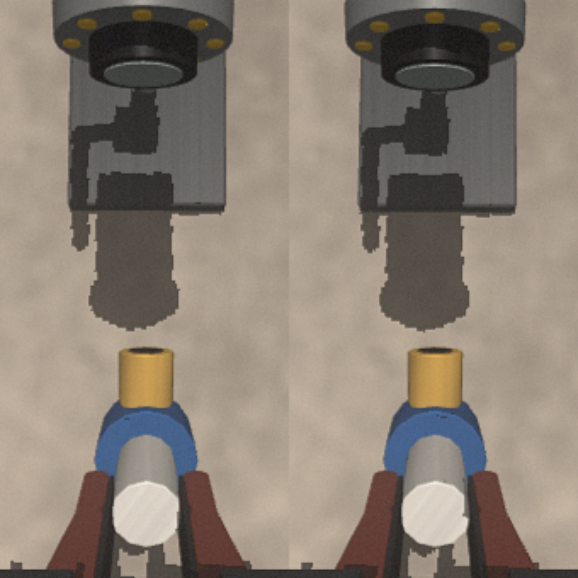

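In the right-hand panel (after the trim), the port mouth at x≈435 lines up with the lens at x≈435. The part hasn't slipped and the arm is still, so I'm handing in.

```bash
python3 -c "
from workcell import job_done,robot
print(job_done()); print(robot.get_obs()['clock'])"
```

```text
the job is handed in; nothing more can be done
None
the job is handed in; nothing more can be done
```

The valve body is out of the jig and held up to the inspection camera at about the required pose. I handed it in at about 16.3 s with the arm still and a 60 N grip.

**How it went**
- **Grasp:** my first grasp missed because I lifted before the fingers had finished closing. The valve stayed in its nest, and the second try held.
- **Tilt:** moves can only spin about the tool's axis. To tip the part, I pushed the arm past its reach limit high above the bench, then came back down and approached along the lens axis.
- **Slip:** the part swung about 0.05 rad in the grip while tipping. I raised the grip to 60 N, tipped the tool further to make up for it, and saw no further slip.

**Last checks**
- **Position:** the wrist view put the port mouth at (-99.5, -0.9, +0.9) mm in the lens frame, where the target is (-100, 0, 0). I then moved it 1 mm sideways, and mouth and lens lined up in the next wrist picture. I did not re-measure the offset in mm after that.
- **Side view:** before that trim, the mouth was within about 0.3 px of the predicted focus.
- **Angles:** the port was about 0.015 rad off the lens axis in tilt, and 0.005–0.006 rad off in the other two directions.
- **Disagreement:** my estimates of the camera's tilt range from 0.31 to 0.36 rad. The combined fits gave 0.342 and 0.355, and the part is at about 0.340, so the tilt is uncertain by roughly 0.015 rad.
- **Other items:** the blank, screwdriver, bin, bottle and camera stand showed no sign of having been moved in the later pictures. I checked this only by eye.

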